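Feed a glass slide into the slide printer, notched frosted end first

TASK

The glass slide on the wire rest is due for its label: find its frosted end, the one with the small notched corner, carry it label side up to the slide printer, and lay it on the narrow sloping bed with the frosted end towards the slot. Push it straight into the slot until the spring stop is fully in, and finish while still holding it in there, because the spring would push it out again. Do not drop the slide on the bench, and leave the other things where they are.

Things in the scene. Friction and masses are not known exactly. Their poses are not given: they have to be found in the camera images.
- slide: deep-well glass slide 76 x 26 x 5 mm, 26 g: clear, two round wells; the last 22 mm of one end are frosted white, and one corner of that end, no other, has a square 7 mm notch. Origin: centre of the underside; x along the length to the frosted end, z up through the label face; the notch is at x +38, y -13 mm. It starts level, label up, on the rest; the frosted end may point any way
- label_end (a point): middle of the slide's frosted end, at its underside: 38 mm along the slide's x from its origin
- rest: fixed wire rest in a shallow blue tray 150 x 112 mm, rim 10 mm high. Origin: centre of the underside, z up. Two level 5 mm wires run along y at x = +28 and -28 mm, y = -43 to 43, tops 30 mm above the bench; the slide lies across them, about along x. Between the wires only the tray's floor (under 5 mm high) and ties at y = +47, -47 mm, 9 mm high
- bed: sloping head of the fixed slide printer. Origin: mouth of the slot, mid-width, on the bed's surface, 50 mm above the bench. x goes into the slot and rises 15 deg from level, y is level, to the left, z square to the bed. The bed is an aluminium tongue 13 mm wide, 8 mm thick, from x = -64 mm to the slot, free on both sides and below: the slide overhangs it 6.5 mm each side
- printer: the whole printer, white and dark grey, 125 mm deep, 100 mm wide, 110 mm high, fixed. Origin on the bench below the slot's mouth, z up. Its hood rises 28 mm square to the bed from x = 0 of the bed frame on. The slot has a flared mouth 37 mm wide and 11 mm high at x = 0 of the bed frame; from 9 mm on it is 29 mm wide, and 8 mm high above the bed
- slot_home (a point): point on the bed's surface, mid-width, 24.5 mm into the slot, which the frosted end reaches when the slide is home (label_end within 1 mm of it along the bed). Bed and slot are smooth (friction about 0.4): a slide laid on the bed and let go stays there, but one pressed down hard while it is pushed will jam
- slot_key (a point): front of a fixed steel key in the slot's right corner: 18.5 mm into the slot, filling it from 8 mm right of the middle to the right wall. The notched corner of a slide lying label up, frosted end first, passes it; any other corner stops there
- stop (a joint): travel (m) of the orange spring stop in the slot: 0 out, its face 14 mm inside the mouth, to 0.0105 fully in, at its end stop. The spring pushes back with 2 N at first and 5 N when in, so a slide let go is pushed out
- beaker: bystander: clear 50 ml beaker, 44 mm wide, 58 mm high; origin at the centre of its underside
- tape_roll: bystander: roll of tape lying flat, 78 mm wide, 19 mm high; origin at the centre of its underside
- marker_0: bystander: white felt marker with a blue cap, lying, 135 mm long; origin at the centre of its underside
- forceps_1: bystander: steel forceps lying flat, 114 mm long; origin at the centre of its underside
- clicker: bystander: chrome tally counter, 43 mm wide, 26 mm high; origin at the centre of its underside

How it is judged:
On the way:
1. the slide lies label up along the narrow bed, its frosted end at the slot and not yet on the spring stop (y of label_end in the frame of bed between -0.004 and 0.004 m and z of label_end in the frame of bed between -0.003 and 0.005 m and angle between the x axis of slide and the x axis of bed, either way round below 0.12 rad and angle between slide's own z axis and vertical below 0.5 rad and x of slide in the frame of bed below 0 m and x of label_end in the frame of bed between -0.03 and 0.015 m and value of joint stop below 0.002 m), for 0.1 s.
At the end, for the whole second after the job is handed in: The robot still holds the slide (at least 1 N between fingers and slide); the slide lies label up in the slot, along it within 7 degrees and centred within 4 mm, its frosted end at least 21 mm past the mouth, the spring stop in by at least 8.5 of its 10.5 mm, and the slide at rest (y of label_end in the frame of bed between -0.004 and 0.004 m and z of label_end in the frame of bed between -0.003 and 0.005 m and angle between the x axis of slide and the x axis of bed, either way round below 0.12 rad and angle between slide's own z axis and vertical below 0.5 rad and x of slide in the frame of bed below 0 m and value of joint stop above 0.0085 m and x of label_end in the frame of bed above 0.021 m and contact force between the fingers and slide above 1 N and linear speed of slide below 0.01 m/s); the arm keeps its last pose, push and grip.
It fails at once if the slide is dropped on the bench or into the tray (height (world z) of slide below 0.012 m).
It fails at once if the slide is turned label side down (angle between slide's own z axis and vertical above 1.2 rad).
It fails at once if another thing on the bench is moved more than 3 cm (distance of any of beaker, tape_roll, marker_0, forceps_1, clicker from where it was at the start of the episode above 0.03 m).
It also fails if it takes over 42 s, if anything falls off the work surface, if the arm or the gripper's body presses on something with over 40 N, if the wrist force passes 120 N, or if a joint passes its speed limit or range.

ROBOT

A 6-joint arm with a two-finger parallel gripper is mounted at the origin on a cart in front of the work surface, level with it; the furniture and walls round the work are solid. World frame = base frame: x ahead of the robot, y to its left, z up, the work surface at z = 0. Lengths are in m, angles in rad, forces in N, time in s.
With the tool pointing down it reaches from about 0.35 to 0.875 m from the base axis. Payload 15.5 kg.
Tool frame: the origin (TCP) lies at the very end of the fingers, on their centre line; the grasp point (between the pads) lies 19 mm behind it; z points along the fingers, y is the line along which they close (so a half turn about z gives the same grasp; the last joint's range is limited). The gripper opens to 85 mm and grips with 20 to 120 N. Pads are 22 mm wide; open, the fingers measure 114 mm over their backs; the gripper's body (76 mm by 85 mm) begins 54 mm behind the grasp point. The pads swing forward as they close: fully open they stand 13 mm farther back than shut.
Start: joints at [1.067, 0.494, 1.345, -0, 1.302, -0.096], TCP at [0.248, 0.574, 0.231] pointing down, gripper open.
Joint ranges: [-2.91, 2.91], [-0.82, 2.16], [0.22, 2.67], [-1.22, 4.37], [0.12, 2.79], [-3.08, 3.08]. Speed limits (rad/s): [1.89, 1.89, 2.57, 3.01, 3.01, 3.01].

INTERFACE

Orientations are given as a unit quaternion [w, x, y, z].
In Python, from rig import robot gives the robot as it stands.
- The arm moves only by the shell command python3 -m jog 'ROWS'. ROWS is JSON, one flat list of numbers, 7 for each row, row after row: the finger opening in cm, from 0 to 8.54, then the shift along the tool's x, y, z in cm, then the turn, a rotation vector about the tool's x, y, z in rad. In form: [claw, x, y, z, ax, ay, az, claw, x, y, z, ax, ay, az, ...]. A call has exactly 5 rows; each row is the pose to reach, as a shift and turn from the pose commanded when the call began, along the tool's axes at that moment; what a row does not reach only later rows make up. A row lasts 1/12 s, in which the tool goes at most 41.7 mm and 7.16 degrees, less where a joint would pass 70% of its speed; a pose out of reach is approached as far as the arm can. A call with a gripper value outside its range is refused whole. The fingers move at their own pace and stop on an object; the grip force is fixed at half the most. Time passes only in rows, so rows that repeat a pose let the fingers close, or fill a call up. It gives the time, the measured TCP pose, the force, the opening and the grip force at its end, in the units of the state.
- robot.read_state(): the state, without advancing time (a new reading comes with each control period).
- robot.grab_frame(name): name is "side" or "top"; returns a dict with "img" (384x512x3 uint8, blue, green, red), "fx", "fy", "cx", "cy" (pixels), "dist" ([k1, k2, p1, p2, k3] as OpenCV has them; the pictures are not rectified), "cam_to_world" (4x4, takes a point from camera to world coordinates). Camera axes: x right, y up, looking along -z (the intrinsics and any distortion apply to the point x, -y, -z); pixel columns grow to the right and rows downward; lengths in m; the calibration is good to about 2 mm. A picture is of the moment at which its call begins. There is no depth.
- robot.hand_in(): hands the job in; it is judged then, once.
Trained networks look in a picture, given as the dict that the camera call returned (one of the last four; its "shot" number tells which), for a name from the list of things; names that differ only in an ending like _2 or _b are one class to them, and where a whole thing is asked for, a point or a joint stands for the part that bears it (a point fixed in the world has none). Each returns a list of dicts, best first, with "conf" (0 to 1); they miss things now and then, are a little off and sometimes report something else, mostly with a low value. They report only what shows in the picture. A call takes as long as a camera call.
- robot.outline_of(picture, target): "mask" (384x512 bool, what is visible of it) and "pixel" ([column, row] in pixels, amid what is visible of it).
- robot.spot_point(picture, target): "pixel" ([column, row] in pixels: a listed point, or the origin of a listed thing).
The state is a dict: "time_s": time; "joints": joint angles; "joint_velocities": joint speeds; "joint_torque": joint torques, N m; "position": TCP position; "orientation": TCP orientation; "contact_force": force on the tool from outside, world axes, zero at the start; "ft_torque": the same for the moment, N m; "finger_gap": finger opening in m; "finger_force": force on a finger pad.
Only numpy, scipy, OpenCV 4.12 (cv2) and the standard library are available. Lean on these libraries where they do the work, as an engineer would, in place of code of your own. Each camera call takes 0.05 s, during which the arm holds its last target. There are 200 camera calls.

## Working session

There is one attempt and no reset: what is moved stays moved. The work goes in short steps, Python scripts to look and compute and a shell command to move; the robot and the scene stay as the last step left them, time stands still between calls to the robot, and variables do not carry over. Pictures are saved under pics/ and viewed, at most 10 in all, crops included, and the job is handed in when it is done.

```bash
ls; mkdir -p pics; cat > h.py <<'E'
import numpy as np, cv2
from rig import robot
from scipy.spatial.transform import Rotation as R
def ray(f,px):
    K=np.array([[f['fx'],0,f['cx']],[0,f['fy'],f['cy']],[0,0,1.]])
    u=cv2.undistortPoints(np.array([[px]],float),K,np.array(f['dist']))[0,0]
    T=np.array(f['cam_to_world']); d=T[:3,:3]@np.array([u[0],-u[1],-1]); return T[:3,3],d/np.linalg.norm(d)
def onz(f,px,z):
    o,d=ray(f,px); return o+d*(z-o[2])/d[2]
def tri(rs):
    A=0;b=0
    for o,d in rs:
        P=np.eye(3)-np.outer(d,d); A=A+P; b=b+P@o
    return np.linalg.solve(A,b)
def proj(f,p):
    T=np.linalg.inv(np.array(f['cam_to_world'])); c=T[:3,:3]@np.array(p)+T[:3,3]
    K=np.array([[f['fx'],0,f['cx']],[0,f['fy'],f['cy']],[0,0,1.]])
    q=cv2.projectPoints(np.array([[c[0],-c[1],-c[2]]]),np.zeros(3),np.zeros(3),K,np.array(f['dist']))[0]
    return q.ravel()
def mat(s): return R.from_quat(np.array(s['orientation'])[[1,2,3,0]]).as_matrix()
E
python3 - <<'E'
from h import *
np.set_printoptions(precision=4,suppress=True)
F={n:robot.grab_frame(n) for n in('top','side')}
for n,f in F.items():
    cv2.imwrite(f'pics/{n}0.png',f['img']); print(n,np.array(f['cam_to_world']),f['fx'])
for t in['slide','label_end','rest','bed','printer','slot_home','slot_key','beaker','tape_roll','marker_0','forceps_1','clicker']:
    rs=[]
    for n,f in F.items():
        r=robot.spot_point(f,t)
        if r: rs.append(ray(f,r[0]['pixel'])); print(t,n,np.round(r[0]['pixel'],1),round(r[0]['conf'],2),end=' ')
    print(tri(rs) if len(rs)>1 else '')
s=robot.read_state(); print(s['position'],mat(s),s['time_s'])
E
```

```text
pics
top [[ 0.0007  0.9872 -0.1596  0.3176]
 [-0.9999  0.003   0.0143  0.0646]
 [ 0.0146  0.1596  0.9871  1.4138]
 [ 0.      0.      0.      1.    ]] 396.02264907064085
side [[-0.9977 -0.0449  0.0516  0.6007]
 [ 0.0668 -0.8033  0.5919  0.8468]
 [ 0.0149  0.5939  0.8044  1.1443]
 [ 0.      0.      0.      1.    ]] 455.37262815526753
slide top [214.  182.9] 0.47 slide side [262.1 242.8] 0.67 [0.5444 0.2011 0.0214]
label_end top [219.1 188.6] 0.51 label_end side [275.2 236.9] 0.49 [0.5146 0.1847 0.0282]
rest side [263.8 245.5] 0.89 
bed top [322.2 191.1] 0.68 bed side [270.8 136. ] 0.79 [ 0.5013 -0.1743  0.0627]
printer top [323.5 194.9] 0.59 printer side [267.9 144. ] 0.62 [ 0.5021 -0.1915  0.0028]
slot_home top [323.2 186.8] 0.65 slot_home side [257.  136.3] 0.84 [ 0.5324 -0.1856  0.0453]
slot_key side [259.7 134.5] 0.55 
beaker side [189.2 238.3] 0.78 
tape_roll top [157.4 213.3] 0.56 tape_roll side [307.3 312.6] 0.66 [ 0.4379  0.4041 -0.0006]
marker_0 top [181.  239.1] 0.59 marker_0 side [343.9 279. ] 0.5 [0.3377 0.3177 0.0118]
forceps_1 top [270.1 225.7] 0.56 forceps_1 side [267.1 144.6] 0.65 [ 0.4515 -0.0009  0.1936]
clicker top [348.3 229.5] 0.55 clicker side [302.8 120.5] 0.68 [ 0.3763 -0.272   0.0269]
[0.2484 0.5735 0.2313] [[-0.9176  0.3975 -0.    ]
 [ 0.3975  0.9176 -0.    ]
 [ 0.     -0.     -1.    ]] 1.3
```

```bash
python3 - <<'E'
import cv2,numpy as np
a=cv2.imread('pics/top0.png');b=cv2.imread('pics/side0.png')
c=cv2.resize(a[140:240,160:360],None,fx=4,fy=4,interpolation=cv2.INTER_CUBIC)
cv2.imwrite('pics/ct.png',c)
d=cv2.resize(b[100:290,180:350],None,fx=3.1,fy=3.1,interpolation=cv2.INTER_CUBIC)
cv2.imwrite('pics/cs.png',d)
E
```

```text
(no output)
```

View pics/ct.png

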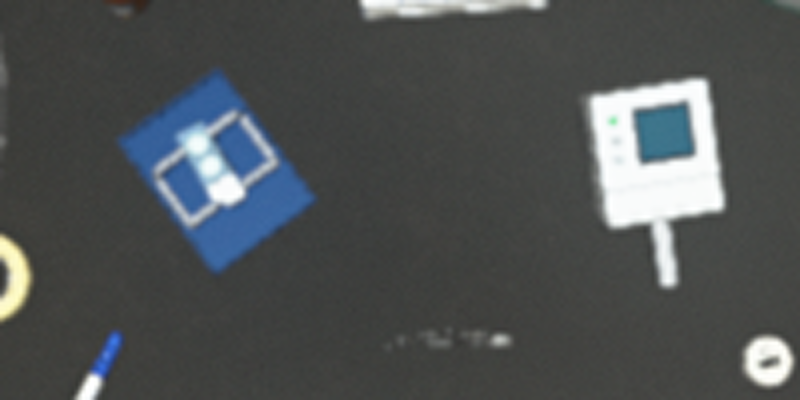

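View pics/cs.png

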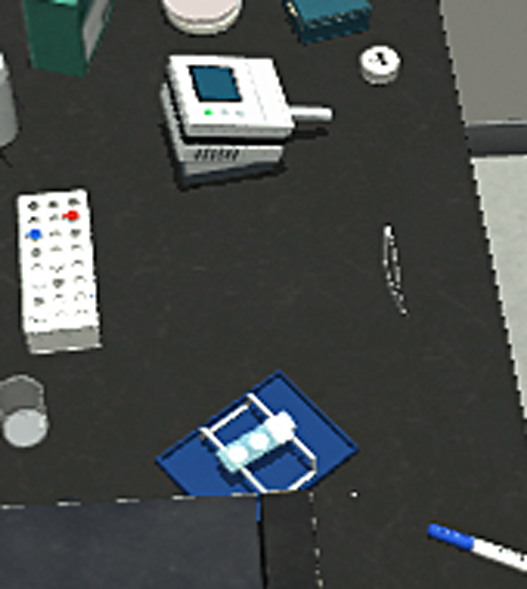

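View pics/side0.png

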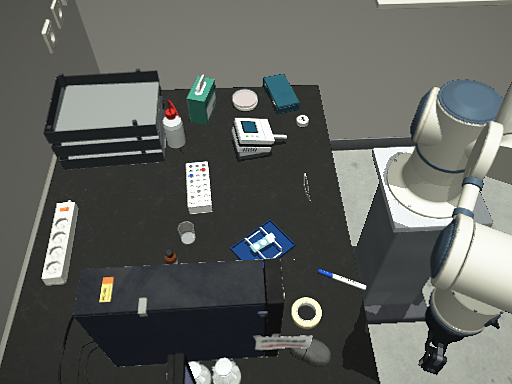

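The frosted end points toward the robot and to its right (top crop about (230,195), i.e. full-image pixel (217,189)). The printer tongue points at the robot, from (324,195) to (327,211). A dark cabinet stands just beyond the tray in the side view. I'll measure more finely.

View pics/top0.png

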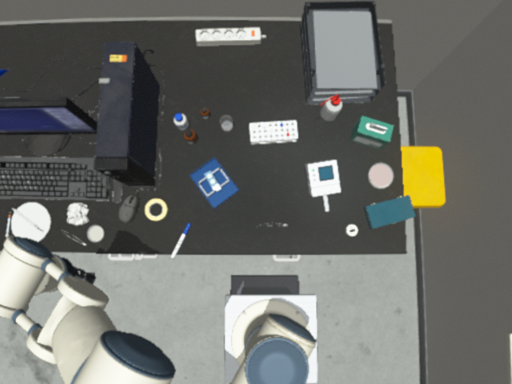

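```bash
cat > m.py <<'E'
from h import *
np.set_printoptions(precision=4,suppress=True)
def line(P):
    c=P.mean(0); u,s,v=np.linalg.svd(P-c); return c,v[0],s/np.sqrt(len(P))
if __name__=='__main__':
    F={n:robot.grab_frame(n) for n in('top','side')}
    for n,f in F.items():
        for t,z in (('slide',.035),('rest',.005)):
            r=robot.outline_of(f,t)
            for q in r[:1]:
                ys,xs=np.nonzero(q['mask'])
                P=np.array([onz(f,(x,y),z)[:2] for x,y in zip(xs,ys)])
                c,v,s=line(P); a=(P-c)@v; w=(P-c)@np.array([-v[1],v[0]])
                print(n,t,round(q['conf'],2),len(xs),c,np.degrees(np.arctan2(v[1],v[0])),a.min(),a.max(),w.min(),w.max(),s)
        g=f['img'].astype(float).min(2)
        # tongue
        if n=='top':
            for y in range(193,216):
                row=g[y,312:340]-70; row[row<0]=0
                x=312+(row*np.arange(28)).sum()/max(row.sum(),1); print(y,round(x,2),int(row.sum()/150*10)/10,onz(f,(x,y),.05-.015*(y-195)/16)[:2])
        else:
            for x in range(270,290):
                row=g[125:150,x]-70; row[row<0]=0
                y=125+(row*np.arange(25)).sum()/max(row.sum(),1); print(x,round(y,2),int(row.sum()/150*10)/10,onz(f,(x,y),.05-.015*(x-272)/15)[:2])
    print('end',[ (n,t,onz(F[n],robot.spot_point(F[n],t)[0]['pixel'],z)) for n in F for t,z in(('slide',.03),('label_end',.03),('bed',.05))])
E
python3 m.py
```

```text
top slide 0.44 154 [0.5471 0.2053] -147.44180120582269 -0.03784946997104397 0.03673830945705045 -0.014633339036161102 0.013325728539779787 [0.0207 0.0076]
top rest 0.94 1122 [0.5454 0.2032] -143.11858143795237 -0.07998598488722121 0.07301048099226753 -0.05703838687175791 0.05692366138130545 [0.0451 0.0337]
193 323.08 26.5 [ 0.5025 -0.1813]
194 320.56 20.1 [ 0.4991 -0.1726]
195 319.09 15.2 [ 0.4957 -0.1675]
196 319.93 10.0 [ 0.4923 -0.1705]
197 323.23 6.1 [ 0.489  -0.1822]
198 325.2 5.2 [ 0.4856 -0.1892]
199 325.33 5.2 [ 0.4822 -0.1897]
200 325.53 4.8 [ 0.4788 -0.1905]
201 325.56 4.6 [ 0.4754 -0.1907]
202 325.76 4.6 [ 0.4719 -0.1915]
203 325.74 4.7 [ 0.4685 -0.1915]
204 325.93 5.0 [ 0.4651 -0.1923]
205 326.16 5.2 [ 0.4617 -0.1932]
206 326.33 5.0 [ 0.4583 -0.1939]
207 326.5 4.7 [ 0.4549 -0.1946]
208 326.56 4.5 [ 0.4514 -0.1949]
209 326.65 4.7 [ 0.448  -0.1953]
210 326.62 4.3 [ 0.4446 -0.1952]
211 326.71 2.4 [ 0.4412 -0.1957]
212 326.8 0.4 [ 0.4377 -0.1961]
213 334.0 0.0 [ 0.4343 -0.2217]
214 324.0 0.0 [ 0.4309 -0.1864]
215 328.0 0.0 [ 0.4274 -0.2006]
side slide 0.54 206 [0.544  0.2053]
[... 533 characters left out ...]
278 135.67 3.4 [ 0.4695 -0.1891]
279 135.75 3.2 [ 0.4661 -0.1895]
280 135.73 3.2 [ 0.4627 -0.1903]
281 135.71 3.1 [ 0.4593 -0.1912]
282 135.78 3.4 [ 0.4558 -0.1916]
283 135.86 3.4 [ 0.4524 -0.192 ]
284 136.04 3.5 [ 0.4491 -0.192 ]
285 136.11 3.6 [ 0.4456 -0.1924]
286 136.26 2.9 [ 0.4422 -0.1925]
287 125.0 0.0 [ 0.4337 -0.2452]
288 125.0 0.0 [ 0.4302 -0.246 ]
289 125.0 0.0 [ 0.4266 -0.2469]Traceback (most recent call last):
  File "m.py", line 25, in <module>
    print('end',[ (n,t,onz(F[n],robot.spot_point(F[n],t)[0]['pixel'],z)) for n in F for t,z in(('slide',.03),('label_end',.03),('bed',.05))])
                                ~~~~~~~~~~~~~~~~~~~~~~~~^^^
IndexError: list index out of range
```

Both cameras agree on the slide: centre (0.5455, 0.2053), frosted yaw −147°. The tongue's yaw is about 8.3° and the slot mouth is about (0.502, −0.187). I'll write a small planner that turns a target into tool-frame shifts.

```bash
cat > plan.py <<'E'
# plan.py x y z yaw_deg pitch_deg ncalls : tool x at yaw, rising by pitch; prints per-call shift(cm), rotvec
from h import *; import sys
def tgt(yaw,p): # tool z down
    return R.from_euler('z',yaw,degrees=True)*R.from_euler('y',-p,degrees=True)*R.from_matrix(np.diag([1,-1,-1]))
if __name__=='__main__':
    x,y,z,yaw,p=map(float,sys.argv[1:6]); n=int(sys.argv[6]); rev=len(sys.argv)>7
    s=robot.read_state(); P=np.array(s['position']); R0=R.from_matrix(mat(s)); T=tgt(yaw,p)
    w=(R0.inv()*T).as_rotvec()
    if rev: w=w*(1-2*np.pi/np.linalg.norm(w))
    print('now',np.round(P,4),'total rot',np.round(w,3))
    D=(np.array([x,y,z])-P)/n
    for k in range(n):
        Rk=R0*R.from_rotvec(w*k/n)
        print(np.round(Rk.inv().apply(D)*100,2),np.round(w/n,3))
E
python3 plan.py .5531 .2102 .10 212.8 0 3
```

```text
now [0.2484 0.5735 0.2312] total rot [-0.    -0.    -0.981]
[-14.13  -7.07   4.37] [-0.    -0.    -0.327]
[-11.11 -11.24   4.38] [-0.    -0.    -0.327]
[ -6.91 -14.21   4.38] [-0.    -0.    -0.327]
```

```bash
python3 -m jog '[4.5,-2.8,-1.4,0.9,0,0,-0.065, 4.5,-5.6,-2.8,1.7,0,0,-0.13, 4.5,-8.5,-4.2,2.6,0,0,-0.196, 4.5,-11.3,-5.7,3.5,0,0,-0.262, 4.5,-14.1,-7.1,4.4,0,0,-0.327]' && python3 -m jog '[4.5,-2.2,-2.2,0.9,0,0,-0.065, 4.5,-4.4,-4.5,1.8,0,0,-0.13, 4.5,-6.7,-6.7,2.6,0,0,-0.196, 4.5,-8.9,-9,3.5,0,0,-0.262, 4.5,-11.1,-11.2,4.4,0,0,-0.327]' && python3 -m jog '[4.5,-1.4,-2.8,0.9,0,0,-0.065, 4.5,-2.8,-5.7,1.8,0,0,-0.13, 4.5,-4.1,-8.5,2.6,0,0,-0.196, 4.5,-5.5,-11.4,3.5,0,0,-0.262, 4.5,-6.9,-14.2,4.4,0,0,-0.327]'; python3 plan.py .5531 .2102 .02 212.8 0 1
python3 - <<'E'
from h import *
for n in('side','top'):
    f=robot.grab_frame(n); p=proj(f,(.55,.21,.05)).astype(int); print(n,p,proj(f,robot.read_state()['position']),robot.read_state()['time_s'])
    c=f['img'][p[1]-45:p[1]+45,p[0]-60:p[0]+60]; cv2.imwrite(f'pics/g_{n}.png',cv2.resize(c,None,fx=3.3,fy=3.3,interpolation=3))
a=cv2.imread('pics/g_side.png');b=cv2.imread('pics/g_top.png');cv2.imwrite('pics/g.png',np.hstack([a,b]))
E
```

```text
time_s: 2.32
position: [0.3503, 0.4511, 0.187]
orientation: [0.0, 0.039, 0.999, 0.0]
contact_force: [0.2, 1.4, -0.6]
finger_gap: 0.0449
finger_force: 0.0
time_s: 2.73
position: [0.452, 0.3303, 0.143]
orientation: [0.0, -0.124, 0.992, 0.0]
contact_force: [0.7, -0.6, -0.5]
finger_gap: 0.0451
finger_force: 0.0
time_s: 3.15
position: [0.5535, 0.2092, 0.099]
orientation: [0.0, -0.284, 0.959, -0.0]
contact_force: [0.8, 0.6, 0.8]
finger_gap: 0.045
finger_force: 0.0
now [0.5535 0.2092 0.099 ] total rot [-0.     0.     0.003]
[-0.02  0.11  7.9 ] [-0.     0.     0.003]
side [261 240] [258.89476227 230.41282699] 3.2
top [210 179] [210.27754696 175.49191453] 3.25
```

View pics/g.png

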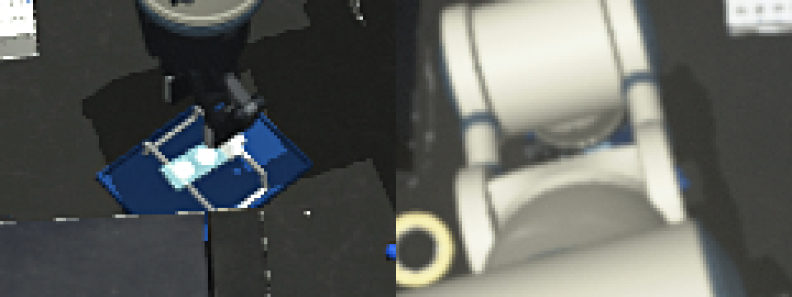

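The side view shows the fingers straddling the slide squarely, at about (220,130) in the crop. I'll descend and grip.

```bash
python3 -m jog '[4.5,0,0,1.5,0,0,0, 4.5,0,0.1,3,0,0,0.003, 4.5,0,0.1,4.5,0,0,0.003, 4.5,0,0.1,5.5,0,0,0.003, 4.5,0,0.1,6.2,0,0,0.003]' && python3 -m jog '[4.5,0,0,0.6,0,0,0, 4.5,0,0,1.2,0,0,0, 4.5,0,0,1.7,0,0,0, 4.5,0,0,2.1,0,0,0, 4.5,0,0,2.1,0,0,0]' && python3 -m jog '[3.6,0,0,0,0,0,0, 3,0,0,0,0,0,0, 2,0,0,0,0,0,0, 2,0,0,0,0,0,0, 2,0,0,0,0,0,0]'
```

```text
time_s: 3.67
position: [0.5514, 0.2117, 0.0364]
orientation: [-0.0, -0.281, 0.96, 0.0]
contact_force: [-0.3, 1.3, -0.2]
finger_gap: 0.0448
finger_force: 0.0
time_s: 4.08
position: [0.5517, 0.2114, 0.0157]
orientation: [-0.0, -0.281, 0.96, -0.0]
contact_force: [-0.4, 0.0, 0.4]
finger_gap: 0.0447
finger_force: 0.0
time_s: 4.5
position: [0.5522, 0.2115, 0.0168]
orientation: [0.0, -0.281, 0.96, -0.0]
contact_force: [-0.5, 0.1, 6.2]
finger_gap: 0.0241
finger_force: 58.7
```

```bash
python3 -m jog '[2,0,0,-0.3,0,0,0, 2,0,0,-0.8,0,0,0, 2,0,0,-1.6,0,0,0, 2,0,0,-3,0,0,0, 2,0,0,-4,0,0,0]' && python3 -m jog '[2,0,0,-2,0,0,0, 2,0,0,-4,0,0,0, 2,0,0,-6,0,0,0, 2,0,0,-8,0,0,0, 2,0,0,-8,0,0,0]';  python3 - <<'E'
from h import *
from m import line
s=robot.read_state();P=np.array(s['position']);M=mat(s)
f=robot.grab_frame('side'); 
for t in('slide','label_end'):
    r=robot.spot_point(f,t)
    if r:
        q=onz(f,r[0]['pixel'],P[2]+.014); print(t,r[0]['conf'],q,M.T@(q-P))
p=proj(f,P).astype(int); print(p)
c=f['img'][p[1]-45:p[1]+45,p[0]-60:p[0]+60]; cv2.imwrite('pics/lift.png',cv2.resize(c,None,fx=5,fy=5,interpolation=3))
E
python3 plan.py .43 -.2 .14 8.3 15 6
```

```text
time_s: 4.92
position: [0.5522, 0.2115, 0.0577]
orientation: [0.0, -0.281, 0.96, -0.0]
contact_force: [0.7, 1.1, -0.1]
finger_gap: 0.0245
finger_force: 58.8
time_s: 5.33
position: [0.5538, 0.212, 0.1407]
orientation: [0.003, -0.281, 0.96, -0.0]
contact_force: [1.4, 0.1, 0.1]
finger_gap: 0.0243
finger_force: 58.9
slide 0.5 [0.5443 0.2055 0.1547] [ 0.0114 -0.0004 -0.0141]
[260 223]
now [0.5518 0.2114 0.1365] total rot [ 0.354  0.076 -2.697]
[ 5.41 -4.68 -0.06] [ 0.059  0.013 -0.449]
[ 6.9  -1.86  0.22] [ 0.059  0.013 -0.449]
[7.02 1.34 0.32] [ 0.059  0.013 -0.449]
[5.73 4.27 0.24] [ 0.059  0.013 -0.449]
[ 3.31  6.34 -0.02] [ 0.059  0.013 -0.449]
[ 0.23  7.14 -0.41] [ 0.059  0.013 -0.449]
```

View pics/lift.png

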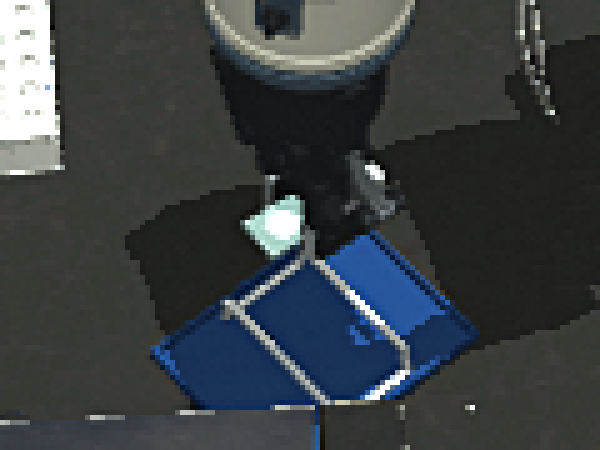

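The slide is held level, with its clear tail showing at about (280,225). The turn has to go the long way round because of the joint 6 range. First the transit with a level turn, then the pitch.

```bash
python3 plan.py .435 -.195 .14 8.3 0 6 rev; python3 -c "
import json;from rig import robot;print(robot.read_state()['joints'])"
```

```text
now [0.5518 0.2114 0.1365] total rot [1.000e-03 0.000e+00 3.566e+00]
[ 5.29 -4.66 -0.06] [0.    0.    0.594]
[ 1.78 -6.82 -0.06] [0.    0.    0.594]
[-2.35 -6.65 -0.06] [0.    0.    0.594]
[-5.67 -4.19 -0.06] [0.    0.    0.594]
[-7.04 -0.3  -0.06] [0.    0.    0.594]
[-6.    3.69 -0.06] [0.    0.    0.594]
[ 2.64874270e-01  5.51327172e-01  1.53884163e+00 -1.55023905e-05
  1.05104346e+00 -1.87515060e+00]
```

```bash
python3 -m jog '[2,1,-0.9,0,0,0,0.119, 2,2.1,-1.8,0,0,0,0.238, 2,3.2,-2.8,0,0,0,0.356, 2,4.2,-3.7,0,0,0,0.475, 2,5.3,-4.7,0,0,0,0.594]' && python3 -m jog '[2,0.4,-1.4,0,0,0,0.119, 2,0.7,-2.7,0,0,0,0.238, 2,1.1,-4.1,0,0,0,0.356, 2,1.4,-5.4,0,0,0,0.475, 2,1.8,-6.8,0,0,0,0.594]' && python3 -m jog '[2,-0.5,-1.3,0,0,0,0.119, 2,-0.9,-2.7,0,0,0,0.238, 2,-1.4,-4,0,0,0,0.356, 2,-1.9,-5.3,0,0,0,0.475, 2,-2.3,-6.6,0,0,0,0.594]' && python3 -m jog '[2,-1.1,-0.8,0,0,0,0.119, 2,-2.3,-1.7,0,0,0,0.238, 2,-3.4,-2.5,0,0,0,0.356, 2,-4.5,-3.4,0,0,0,0.475, 2,-5.7,-4.2,0,0,0,0.594]'; python3 plan.py .435 -.195 .14 8.3 0 2
```

```text
time_s: 5.9
position: [0.5318, 0.1427, 0.1354]
orientation: [-0.001, 0.015, 1.0, -0.0]
contact_force: [0.2, -0.5, -0.2]
finger_gap: 0.024
finger_force: 58.9
time_s: 6.32
position: [0.5122, 0.0752, 0.1355]
orientation: [-0.001, 0.307, 0.952, -0.0]
contact_force: [-0.7, -0.1, -1.1]
finger_gap: 0.0244
finger_force: 58.9
time_s: 6.73
position: [0.4927, 0.008, 0.1355]
orientation: [-0.001, 0.572, 0.82, -0.0]
contact_force: [-0.3, 0.6, -0.9]
finger_gap: 0.0242
finger_force: 58.9
time_s: 7.15
position: [0.473, -0.0598, 0.1355]
orientation: [-0.001, 0.787, 0.617, -0.001]
contact_force: [0.2, 0.9, 0.2]
finger_gap: 0.0242
finger_force: 58.9
now [ 0.473  -0.0598  0.1355] total rot [-2.000e-03  1.000e-03  1.184e+00]
[-7.02 -0.23 -0.22] [-0.001  0.001  0.592]
[-5.95  3.73 -0.23] [-0.001  0.001  0.592]
```

```bash
python3 -m jog '[2,-1.4,0,0,0,0,0.119, 2,-2.8,-0.1,0,0,0,0.238, 2,-4.2,-0.1,-0.1,0,0,0.356, 2,-5.6,-0.2,-0.1,0,0,0.475, 2,-7,-0.2,-0.2,0,0,0.592]' && python3 -m jog '[2,-1.2,0.7,0,0,0,0.119, 2,-2.4,1.5,0,0,0,0.238, 2,-3.6,2.2,-0.1,0,0,0.356, 2,-4.8,3,-0.1,0,0,0.475, 2,-6,3.7,-0.2,0,0,0.592]'
cat > bed.py <<'E'
# bed.py xb yb h : target for label_end in bed frame (m) -> move; O,yaw from bed.json-like constants
from h import *; import plan,sys
O=np.array([.502,-.1868,.05]); YAW=8.3; LE=np.array([.048,0,-.0132]) # label_end in tool frame
B=plan.tgt(YAW,15).as_matrix()@np.diag([1,-1,-1])  # bed axes
def now():
    s=robot.read_state(); P=np.array(s['position']); M=mat(s)
    return s,P,M,B.T@(P+M@LE-O)
if __name__=='__main__':
    s,P,M,b=now(); t=plan.tgt(YAW,15).as_matrix()
    print('label_end bed mm',np.round(b*1e3,2),'F bed',np.round(B.T@np.array(s['contact_force']),2),'t',s['time_s'])
    w=R.from_matrix(M.T@t).as_rotvec()
    if len(sys.argv)>1:
        g=np.array(list(map(float,sys.argv[1:4]))); T=O+B@g-t@LE
        print('TCP',T,'shift cm',np.round(M.T@(T-P)*100,2),'rot',np.round(w,3))
E
python3 bed.py -.015 0 .03
```

```text
time_s: 7.57
position: [0.4548, -0.1274, 0.1375]
orientation: [-0.001, 0.933, 0.36, -0.001]
contact_force: [-0.7, -0.1, 0.6]
finger_gap: 0.0241
finger_force: 58.9
time_s: 7.98
position: [0.4358, -0.1953, 0.1395]
orientation: [-0.0, 0.997, 0.072, -0.001]
contact_force: [0.5, -0.6, -0.5]
finger_gap: 0.0245
finger_force: 58.9
label_end bed mm [  8.5    1.13 103.96] F bed [ 0.29 -0.66 -0.6 ] t 7.9833
TCP [ 0.43748145 -0.19621224  0.04992195] shift cm [0.16 0.12 8.96] rot [-0.001  0.263 -0.   ]
```

```bash
python3 -m jog '[2,0,0,1.4,0,0.053,0, 2,0.1,0.1,2.8,0,0.105,0, 2,0.1,0.1,4.2,0,0.158,0, 2,0.2,0.1,5.6,0,0.21,0, 2,0.2,0.1,7,0,0.263,0]'; python3 bed.py -.015 0 .03
python3 - <<'E'
from h import *
from bed import *
s,P,M,b=now()
f=robot.grab_frame('side'); g=robot.grab_frame('top')
for n,x in(('side',f),('top',g)):
    p=proj(x,O-B[:,0]*.03).astype(int); print(n,p,proj(x,P+M@LE),proj(x,O))
    for t in('slide','label_end','bed'):
        r=robot.spot_point(x,t)
        if r: print(t,np.round(r[0]['pixel'],1),round(r[0]['conf'],2))
    c=x['img'][p[1]-30:p[1]+30,p[0]-40:p[0]+40]; cv2.imwrite(f'pics/b_{n}.png',cv2.resize(c,None,fx=5,fy=5,interpolation=3))
cv2.imwrite('pics/b.png',np.hstack([cv2.imread('pics/b_side.png'),cv2.imread('pics/b_top.png')]))
E
```

```text
time_s: 8.4
position: [0.438, -0.1957, 0.0699]
orientation: [-0.009, 0.989, 0.074, 0.13]
contact_force: [2.4, 1.5, -1.5]
finger_gap: 0.0244
finger_force: 58.9
label_end bed mm [-9.21  0.71 49.13] F bed [ 2.1   1.16 -2.09] t 8.4
TCP [ 0.43748145 -0.19621224  0.04992195] shift cm [-0.58  0.04  1.91] rot [-0.001  0.     0.005]
side [276 135] [275.2150862  124.74699216] [268.28946126 135.2932965 ]
slide [286.4 124.2] 0.44
label_end [276.4 127.1] 0.46
bed [271.8 135.8] 0.83
top [325 201] [327.81573334 197.758467  ] [324.54361216 193.22751633]
label_end [327.2 187.8] 0.19
bed [322.  194.8] 0.94
```

View pics/b.png

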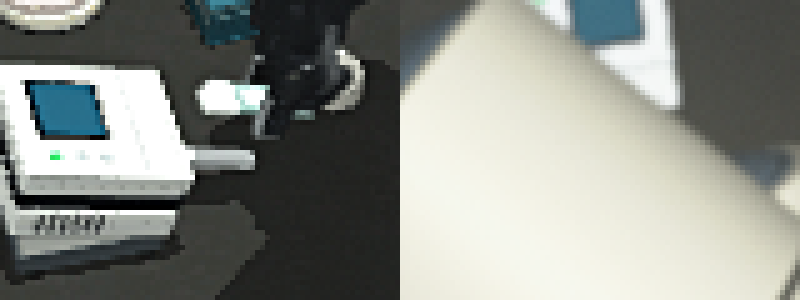

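The side view shows the frosted end leading toward the slot, tip at pixel (275.4,124.4) against a predicted (275.2,124.7), with the tongue below at row ~136. I'll lower to 8 mm above the bed and compare at close range.

```bash
python3 -m jog '[2,-0.2,0,1,0,0,0, 2,-0.4,0,2,0,0,0.003, 2,-0.6,0,3,0,0,0.005, 2,-0.6,0,3.7,0,0,0.005, 2,-0.6,0,4.1,0,0,0.005]'; python3 bed.py -.015 0 .003
python3 - <<'E'
from h import *
from bed import *
s,P,M,b=now()
f=robot.grab_frame('side')
p=proj(f,O-B[:,0]*.03).astype(int); L=P+M@LE
print(p,'LE',proj(f,L),'top mid frosted',proj(f,L+M@[-.011,0,-.005]),'O',proj(f,O),'tongue mid',proj(f,O-B[:,0]*.04))
g=f['img'].astype(float).min(2)
for x in range(272,288): print(x,g[126:146,x].astype(int))
c=f['img'][p[1]-25:p[1]+25,p[0]-35:p[0]+35]; cv2.imwrite('pics/c.png',cv2.resize(c,None,fx=10,fy=10,interpolation=3))
E
```

```text
time_s: 9.22
position: [0.444, -0.1946, 0.0293]
orientation: [-0.01, 0.989, 0.073, 0.13]
contact_force: [0.1, -0.5, -0.9]
finger_gap: 0.0242
finger_force: 58.9
label_end bed mm [-13.82   0.7    8.35] F bed [-0.24 -0.55 -0.83] t 9.2167
TCP [ 0.44439637 -0.19520346  0.02384196] shift cm [-0.12  0.07  0.54] rot [-0.002  0.001  0.001]
[276 135] LE [272.98127063 133.81955424] top mid frosted [276.53860397 132.87133845] O [268.28946126 135.2932965 ] tongue mid [279.59746872 135.78357356]
272 [ 53  55  51  45  28  11  22 157 255 255 255 255 254 255 255 144 142 128
  17  16]
273 [ 57  61  57  49  42  42 193 155 108 238 255 255 255 255 199 141 156  82
  30  31]
274 [ 57  58  55  47  80 131 255 255 252 233 169  93 110 106 175  92  28  22
  31  31]
275 [ 55  60  53  44 204 255 255 255 255 255 142 127  99  35  45  18  27  29
  32  31]
276 [ 58  58  53  38 245 255 255 255 255 255 144 131 109  49  59  28  29  33
  34  32]
277 [ 54  58  53  10 227 255 255 255 255 255 160 129 108  49  61  29  34  31
  34  31]
278 [ 58  58  47  15 219 255 255 255 255 255 220 129 101  48  57  29  33  34
  32  33]
279 [ 59  60  24  13 113 255 255 255 255 255 228 135  98  18  29  30  31  34
  34  33]
280 [ 59  62  25  17  46 177 252 240 255 255 212 130  98  20  29  32  33  33
  32  32]
281 [ 60  56  26  20  54 189 178 177 173 255 161 129 103  21  31  32  33  34
  32  33]
282 [ 56  59  36  30  52 212 254 254 198 240 163 135 102  16  30  32  32  33
  33  34]
283 [ 66  80  71  60  13 188 255 255 255 243 174 132  93  35  38  33  33  30
  32  33]
284 [104  84  31   6   5 231 255 255 255 255 177  87  63  97  85  55  28  32
  33  33]
285 [ 83   6  14  11   4 183 255 255 255 223 121 107 110 113 116  72  28  32
  34  34]
286 [ 54  16  18  15  11 158 167  87  63  94 100 109  53  28   6  56  26  33
  30  33]
287 [ 21  18  20  20  15  46   0  47 110  80  27  10  17  17  15  73  29  33
  34  33]
```

View pics/c.png

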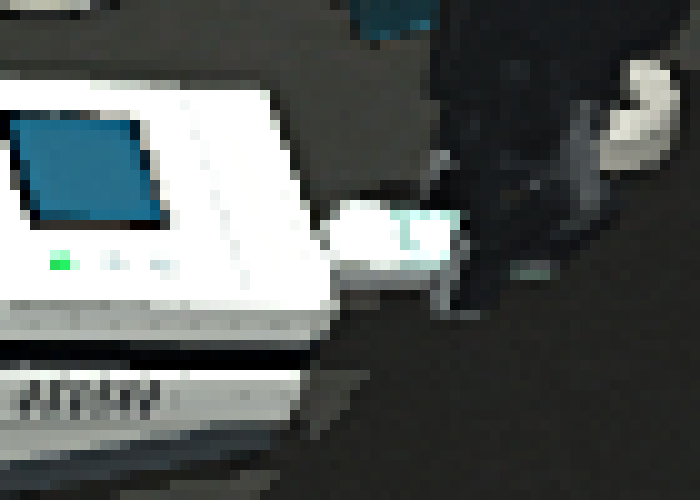

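The frosted top is centred at row ~132.6 against a predicted 132.9, so robot and camera agree within about 1 mm. Now I'll lower in small steps and feel for the bed.

```bash
python3 -m jog '[2,0,0,0.2,0,0,0, 2,0,0,0.4,0,0,0, 2,0,0,0.5,0,0,0, 2,0,0,0.55,0,0,0, 2,0,0,0.6,0,0,0]'; python3 bed.py; python3 -m jog '[2,0,0,0.03,0,0,0, 2,0,0,0.06,0,0,0, 2,0,0,0.1,0,0,0, 2,0,0,0.1,0,0,0, 2,0,0,0.1,0,0,0]' >/dev/null; python3 bed.py
```

```text
time_s: 9.68
position: [0.4451, -0.1945, 0.024]
orientation: [-0.01, 0.989, 0.072, 0.13]
contact_force: [-1.0, 0.0, -0.6]
finger_gap: 0.0242
finger_force: 58.9
label_end bed mm [-14.13   0.61   2.93] F bed [-1.11  0.15 -0.29] t 9.6833
label_end bed mm [-14.26   0.66   1.8 ] F bed [-0.63  0.44 -0.59] t 10.1
```

```bash
for i in 1 2; do :; done; python3 -m jog '[2,0,0,0.03,0,0,0, 2,0,0,0.06,0,0,0, 2,0,0,0.1,0,0,0, 2,0,0,0.1,0,0,0, 2,0,0,0.1,0,0,0]' >/dev/null; python3 bed.py; python3 -m jog '[2,0,0,0.03,0,0,0, 2,0,0,0.06,0,0,0, 2,0,0,0.1,0,0,0, 2,0,0,0.1,0,0,0, 2,0,0,0.1,0,0,0]' >/dev/null; python3 bed.py
```

```text
label_end bed mm [-14.26   0.69   0.77] F bed [-0.09  0.18 -0.03] t 10.5167
label_end bed mm [-14.24   0.68   0.15] F bed [-1.07 -0.65 12.76] t 10.9333
```

Contact at h≈0 with 12.8 N up, so the height is right. I'll ease off 0.5 mm and slide in gently.

```bash
python3 -m jog '[2,0,0,-0.05,0,0,0, 2,0,0,-0.05,0,0,0, 2,0.3,0,-0.05,0,0,0, 2,0.6,0,-0.05,0,0,0, 2,1,0,-0.05,0,0,0]' >/dev/null; python3 bed.py; python3 -m jog '[2,0.2,0,0,0,0,0, 2,0.4,0,0,0,0,0, 2,0.6,0,0,0,0,0, 2,0.8,0,0,0,0,0, 2,1,0,0,0,0,0]' >/dev/null; python3 bed.py .012 0 .0005
```

```text
label_end bed mm [-4.12  0.76  0.26] F bed [-1.32 -0.35  2.47] t 11.35
label_end bed mm [5.89 0.75 0.28] F bed [-0.52 -0.17  2.41] t 11.7667
TCP [ 0.47084347 -0.19134525  0.02841526] shift cm [ 0.61  0.07 -0.02] rot [-0.002  0.001  0.001]
```

```bash
python3 -m jog '[2,0.1,0,0,0,0,0, 2,0.2,0,0,0,0,0, 2,0.3,0,0,0,0,0, 2,0.3,0,0,0,0,0, 2,0.3,0,0,0,0,0]' >/dev/null; python3 bed.py; python3 -m jog '[2,0.1,0,0,0,0,0, 2,0.2,0,0,0,0,0, 2,0.3,0,0,0,0,0, 2,0.3,0,0,0,0,0, 2,0.3,0,0,0,0,0]' >/dev/null; python3 bed.py
```

```text
label_end bed mm [8.9  0.67 0.31] F bed [0.69 0.52 3.13] t 12.1833
label_end bed mm [11.93  0.68  0.3 ] F bed [0.57 1.23 2.65] t 12.6
```

```bash
python3 -m jog '[2,0.1,0,0,0,0,0, 2,0.2,0,0,0,0,0, 2,0.3,0,0,0,0,0, 2,0.3,0,0,0,0,0, 2,0.3,0,0,0,0,0]' >/dev/null; python3 bed.py; python3 -m jog '[2,0.1,0,0,0,0,0, 2,0.2,0,0,0,0,0, 2,0.3,0,0,0,0,0, 2,0.3,0,0,0,0,0, 2,0.3,0,0,0,0,0]' >/dev/null; python3 bed.py
```

```text
label_end bed mm [14.83  0.72  0.29] F bed [-1.24  0.3   3.79] t 13.0167
label_end bed mm [17.58  0.82  0.26] F bed [-2.88 -0.06  4.74] t 13.4333
```

The stop is felt (−2.9 N) with no sideways load. I'll continue.

```bash
python3 -m jog '[2,0.1,0,0,0,0,0, 2,0.2,0,0,0,0,0, 2,0.3,0,0,0,0,0, 2,0.3,0,0,0,0,0, 2,0.3,0,0,0,0,0]' >/dev/null; python3 bed.py; python3 -m jog '[2,0.1,0,-0.01,0,0,0, 2,0.15,0,-0.02,0,0,0, 2,0.2,0,-0.02,0,0,0, 2,0.2,0,-0.02,0,0,0, 2,0.2,0,-0.02,0,0,0]' >/dev/null; python3 bed.py
```

```text
label_end bed mm [20.46  0.91  0.26] F bed [-4.46  0.22  5.47] t 13.85
label_end bed mm [22.57  0.89  0.35] F bed [-4.65  0.5  -0.51] t 14.2667
```

```bash
python3 -m jog '[2,0.05,0,0,0,0,0, 2,0.1,0,0,0,0,0, 2,0.1,0,0,0,0,0, 2,0.1,0,0,0,0,0, 2,0.1,0,0,0,0,0]' >/dev/null; python3 bed.py; python3 -m jog '[2,0.05,0,0,0,0,0, 2,0.1,0,0,0,0,0, 2,0.1,0,0,0,0,0, 2,0.1,0,0,0,0,0, 2,0.1,0,0,0,0,0]' >/dev/null; python3 bed.py
```

```text
label_end bed mm [23.65  0.83  0.44] F bed [-4.45  1.22 -0.14] t 14.6833
label_end bed mm [24.7   0.78  0.47] F bed [-4.92  1.31 -0.05] t 15.1
```

```bash
python3 -m jog '[2,0.05,0,0,0,0,0, 2,0.1,0,0,0,0,0, 2,0.1,0,0,0,0,0, 2,0.1,0,0,0,0,0, 2,0.1,0,0,0,0,0]' >/dev/null; python3 bed.py; python3 -m jog '[2,0.03,0,0,0,0,0, 2,0.06,0,0,0,0,0, 2,0.06,0,0,0,0,0, 2,0.06,0,0,0,0,0, 2,0.06,0,0,0,0,0]' >/dev/null; python3 bed.py
```

```text
label_end bed mm [25.33  0.93  0.38] F bed [-8.61 -0.39  0.18] t 15.5167
label_end bed mm [25.45  1.07  0.3 ] F bed [-12.57  -1.29  -0.54] t 15.9333
```

The force climbs steeply at 25.3 mm, only 0.8 mm from nominal home, so the end stop is reached. One settling call, then I'll check and hand in.

```bash
python3 -m jog '[2,0,0,0,0,0,0, 2,0,0,0,0,0,0, 2,0,0,0,0,0,0, 2,0,0,0,0,0,0, 2,0,0,0,0,0,0]'; python3 bed.py; python3 - <<'E'
from bed import *
f=robot.grab_frame('side'); p=proj(f,O-B[:,0]*.03).astype(int)
c=f['img'][p[1]-25:p[1]+25,p[0]-35:p[0]+35]; cv2.imwrite('pics/end.png',cv2.resize(c,None,fx=10,fy=10,interpolation=3))
E
```

```text
time_s: 16.35
position: [0.4835, -0.1884, 0.0318]
orientation: [-0.011, 0.989, 0.072, 0.129]
contact_force: [-11.4, -3.8, -2.5]
finger_gap: 0.0243
finger_force: 59.0
label_end bed mm [25.43  1.08  0.3 ] F bed [-12.11  -2.12   0.66] t 16.35
```

View pics/end.png

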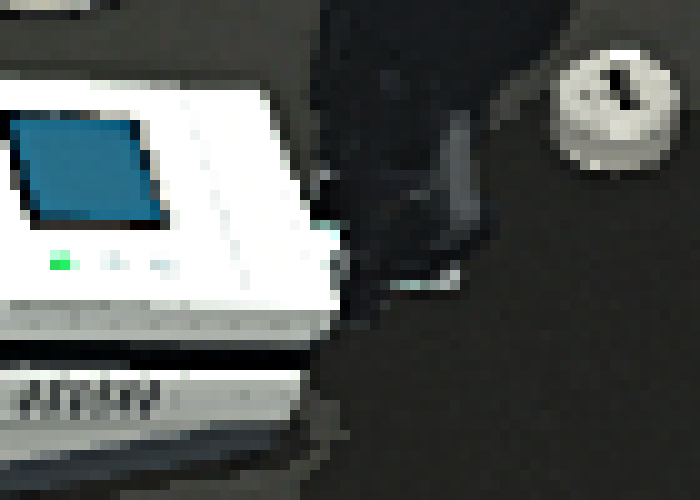

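The frosted end is fully inside the slot, with the fingers beside the mouth and the clear tail at about (460,278), where a slide at home should end. The clicker is undisturbed.

```bash
python3 -c "
from rig import robot; print(robot.hand_in())"
```

```text
the job is handed in; nothing more can be done
None
```

The slide went label up, frosted end first, into the printer slot until the push force rose sharply at the end stop; I handed the job in at about 16 s with the gripper still holding it there, and the judge's result was not shown.

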